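# Weigh the ripe cheese from behind the young ones

### The arm

A 6-joint arm with a two-finger parallel gripper is mounted at the origin on the work surface. World frame = base frame: x ahead of the robot, y to its left, z up, the work surface at z = 0. Lengths are in m, angles in degrees, forces in N, time in s.
With the tool pointing down it reaches from about 0.35 to 0.875 m from the base axis. Payload 4.2 kg.
Tool frame: the origin (TCP) lies midway between the tips of the shut fingers; the grasp point (between the pads) lies 19 mm behind it; z points along the fingers, y is the line along which they close (so a half turn about z gives the same grasp; the last joint's range is limited). The gripper opens to 87 mm and grips with 3 to 60 N. Pads are 19 mm wide; open, the fingers measure 117 mm over their backs; the gripper's body (75 mm by 190 mm) begins 51 mm behind the grasp point.
Start: joints at [-50.787, 22.042, 0.453, 0, -68.411, -14.817], TCP at [0.258, -0.569, 0.193] pointing down, gripper open.
Joint ranges: [-179.83, 179.83], [-69.29, 118.12], [-61.27, 80.66], [-181.25, 117.63], [-171.15, -9.14], [-177.46, 177.46]. Speed limits (degrees/s): [159.86, 159.86, 180, 180, 180, 180].

### API

Orientations are given as a 3x3 rotation matrix whose columns are the frame's x, y, z axes.
In Python, from station import r, cams gives the robot as it stands.
- The arm moves only by the tool play_rows, never from a script. Its argument "commands" is text: rows parted by semicolons, each of 6 numbers parted by spaces: the shift along the world's x, y, z normalised to -1 to 1, where 1 is 30 mm, then the turn, a rotation vector about the world's x, y, z normalised to -1 to 1, where 1 is 0.15 rad. A call has 1 to 20 rows; each row shifts and turns the commanded pose from where the row before left it; what a row does not reach is not made up. A row lasts 1/10 s, in which the tool goes at most 50 mm and 8.59 degrees, less where a joint would pass 70% of its speed; a pose out of reach is approached as far as the arm can. A call with a number of a shift or a turn outside -1 to 1 is refused whole. A call with a gripper value outside its range is refused whole. "grip" is the finger opening in mm, from 0 to 87, set as the call begins (left out, the last holds). The fingers move at their own pace and stop on an object; the grip force is fixed at half the most. Time passes only in rows, so rows that do not move let the fingers close. It gives the time, the measured TCP pose, the force, the opening and the grip force at its end, in the units of the state.
- r.sense(): the state, without advancing time (a new reading comes with each control period).
- cams.capture(name): name is "scene" or "top" or "wrist"; returns (picture, depth): 480x640x3 uint8, blue, green, red; 480x640 float32, m along the optical axis (not along the pixel's ray), 0 where there is no reading.
- cams.camera_info(name): a dict with "mtx" (3x3 intrinsics, pixels), "R" (3x3) and "t" (3): a world point X has camera coordinates R X + t. Camera axes: x right, y down, z forward; pixel columns grow to the right and rows downward; lengths in m; the calibration is good to about 2 mm. A picture is of the moment at which its call begins: read the wrist's pose just before it. camera_info takes no time and is no camera call; for the wrist camera it gives the pose at the moment of the call.
- r.finish_job(): hands the job in; it is judged then, once.
The state is a dict: "time_s": time; "joints": joint angles; "joint_velocities": joint speeds; "effort": joint torques, N m; "tcp_pos": TCP position; "ee_rot": TCP orientation; "wrist_force": force on the tool from outside, world axes, zero at the start; "moment": the same for the moment, N m; "gripper_width": opening from 0.0 (shut) to 1.0 (fully open); "gripper_force": force on a finger pad.
Only numpy, scipy, OpenCV 4.12 (cv2) and the standard library are available. Lean on these libraries where they do the work, as an engineer would, in place of code of your own. Each camera call takes 0.05 s, during which the arm holds its last target. There are 200 camera calls.

### The job

The golden cheese at the back of the ripening rack is due for weighing, but the white and the grey cheese hem it in: first clear both of those onto the wooden side board, then take the golden cheese to the middle of the scale's steel pan and leave it there, and only then put the other two back, each centred on its own mat (white on the blue mat, grey on the red mat). Keep every cheese upright, set each down gently, and leave the jar and the brush where they are.

Things in the scene. Friction and masses are not known exactly. Their poses are not given: they have to be found in the camera images.
- cheese_white: White wheel of cheese, 60 mm diameter, 42 mm high, about 0.14 kg, edges rounded 4 mm; origin at the centre of its underside, z up. Starts on the blue mat.
- cheese_grey: Dark grey, ash-coated wheel of cheese, 60 mm diameter, 42 mm high, about 0.14 kg, edges rounded 4 mm; origin at the centre of its underside, z up. Starts on the red mat.
- cheese_gold: Golden-yellow wheel of cheese, 60 mm diameter, 42 mm high, about 0.14 kg, edges rounded 4 mm; origin at the centre of its underside, z up. Starts on bare wood, midway between the mats, 25 mm nearer the back rail; 7 mm of air to its neighbours and 8 mm to the rail, so no finger fits beside it until they are gone; then hold it along the rack's y.
- rack: Fixed slatted wooden rack, 200 mm (its x) by 230 mm (its y), board top 20 mm above its origin (centre of underside). x points from its front to its back rail: 15 mm thick, front face at x = +85 mm, top 60 mm above the origin. The mats' middles lie at x = +22, y = +62 and -62 mm (sides vary). A cheese on a mat's middle can be held along the rack's x: 33 mm of air to the rail.
- mat_blue: Blue mat fixed on the rack, 100 mm (x) by 60 mm (y), 2 mm thick, axes parallel to the rack's; origin at the centre of its underside. Home of the white cheese.
- mat_red: Red mat fixed on the rack, 100 mm (x) by 60 mm (y), 2 mm thick, axes parallel to the rack's; origin at the centre of its underside. Home of the grey cheese.
- side_board: Fixed pale wooden side board, 260 mm (x) by 130 mm (y), 18 mm thick, flat and empty; origin at the centre of its underside. To the left or right of the rack. Has room for two cheeses side by side along its x.
- scale: Fixed grey bench scale with a steel pan 130 mm (x) by 150 mm (y), pan top 36 mm above its origin; origin at the centre of its underside, under the pan's middle. A low display, 22 mm high, sticks out of its -x side to 118 mm from the origin. The pan does not move. On the other side of the rack from the side board.
- jar: Amber glass jar with a brass lid, 60 mm diameter, 95 mm high, standing loose off a far corner of the rack (a pale stoneware pot stands off the other); origin at the centre of its underside. Not to be disturbed.
- brush: Flat hand brush with a pale wooden handle, 200 mm long along its x, 42 mm wide, 20 mm thick, lying loose between the robot and the rack; origin at mid-length on its underside. Not to be disturbed.
Not all that is in view belongs to the job. What is shaped like the cheese_gold but turquoise is not meant. Leave any green look-alike of the cheese_grey alone.

How it is judged (in metres and radians):
On the way, in this order (a step that is already met when the one before it is completed fails the run):
1. white and grey cheese both stand released on the side board (x of cheese_white in the frame of side_board between -0.13 and 0.13 m and y of cheese_white in the frame of side_board between -0.065 and 0.065 m and z of cheese_white in the frame of side_board between 0.013 and 0.024 m and angle between each of cheese_white, cheese_grey's own z axis and vertical below 0.1 rad and linear speed of each of cheese_white, cheese_grey below 0.02 m/s and contact force between the fingers and cheese_white below 0.2 N and x of cheese_grey in the frame of side_board between -0.13 and 0.13 m and y of cheese_grey in the frame of side_board between -0.065 and 0.065 m and z of cheese_grey in the frame of side_board between 0.013 and 0.024 m and contact force between the fingers and cheese_grey below 0.2 N), for 0.2 s.
2. the golden cheese stands released in the middle of the scale pan, with white and grey still on the side board (all of step 1 and horizontal distance between cheese_gold and scale below 0.015 m and z of cheese_gold in the frame of scale between 0.031 and 0.042 m and angle between cheese_gold's own z axis and vertical below 0.1 rad and linear speed of cheese_gold below 0.02 m/s and contact force between the fingers and cheese_gold below 0.2 N), for 0.2 s.
At the end, for the whole second after the job is handed in: The golden cheese stands upright within 15 mm of the middle of the scale pan, the white cheese within 15 mm of the middle of the blue mat, the grey cheese within 15 mm of the middle of the red mat; all released and at rest (horizontal distance between cheese_gold and scale below 0.015 m and z of cheese_gold in the frame of scale between 0.031 and 0.042 m and angle between each of cheese_gold, cheese_white, cheese_grey's own z axis and vertical below 0.1 rad and linear speed of each of cheese_gold, cheese_white, cheese_grey below 0.02 m/s and contact force between the fingers and cheese_gold below 0.2 N and horizontal distance between cheese_white and mat_blue below 0.015 m and z of cheese_white in the frame of mat_blue between -0.003 and 0.008 m and contact force between the fingers and cheese_white below 0.2 N and horizontal distance between cheese_grey and mat_red below 0.015 m and z of cheese_grey in the frame of mat_red between -0.003 and 0.008 m and contact force between the fingers and cheese_grey below 0.2 N); the robot touches nothing.
It fails at once if a cheese is tipped over (more than 0.5 rad) (angle between any of cheese_white, cheese_grey, cheese_gold's own z axis and vertical above 0.5 rad).
It fails at once if a cheese is let fall (released and faster than 0.7 m/s) ((linear speed of cheese_white above 0.7 m/s and contact force between the fingers and cheese_white below 0.1 N) or (linear speed of cheese_grey above 0.7 m/s and contact force between the fingers and cheese_grey below 0.1 N) or (linear speed of cheese_gold above 0.7 m/s and contact force between the fingers and cheese_gold below 0.1 N)).
It fails at once if the jar or the brush is disturbed (moved more than 20 mm) (distance of any of jar, brush from where it was at the start of the episode above 0.02 m).
It also fails if it takes over 112 s, if anything falls off the work surface, if the arm or the gripper's body presses on something with over 40 N, if the wrist force passes 120 N, or if a joint passes its speed limit or range.

## Working session

There is one attempt and no reset: what is moved stays moved. The work goes in short steps, Python scripts to look and compute and a tool call to move; the robot and the scene stay as the last step left them, time stands still between calls to the robot, and variables do not carry over. Pictures are saved under pics/ and viewed, at most 14 in all, crops included, and the job is handed in when it is done.

Besides the shell and the picture viewer there is one more tool, called after ">>>" as name(argument=value, ...), one argument or row to a line, values as JSON. play_rows: Moves the arm, as the interface text tells. Scaled input: -1 to 1 covers 30 mm each way for a shift and 0.15 rad each way for a turn. Its arguments: {"type":"object","properties":{"commands":{"type":"string"},"grip":{"type":"number"}},"required":["commands"]}

```bash
mkdir -p pics && ls && python3 - <<'E'
from station import r,cams
import cv2,numpy as np
s=r.sense();print(s['time_s'],s['tcp_pos'],s['ee_rot'],s['gripper_width'])
for n in("scene","top"):
    p,d=cams.capture(n);cv2.imwrite(f"pics/{n}0.png",p);np.savez(f"{n}0.npz",p=p,d=d)
    i=cams.camera_info(n);print(n,i['mtx'],i['R'],i['t'])
E
```

```text
pics
0.0 [ 0.25788543 -0.56858128  0.19143922] [[-9.10800257e-01 -4.12846107e-01 -9.91541865e-04]
 [-4.12847289e-01  9.10798098e-01  1.98484401e-03]
 [ 8.36593204e-05  2.21715181e-03 -9.99997539e-01]] 0.9986644164313399
scene [[596.43695668   0.         315.11371304]
 [  0.         596.43695668 236.37812768]
 [  0.           0.           1.        ]] [[-0.22175288  0.97509303 -0.00438656]
 [ 0.72816935  0.16260289 -0.66583008]
 [-0.648533   -0.1508439  -0.74609052]] [ 0.12095797 -0.40897215  1.43481197]
top [[603.92577017   0.         315.41348157]
 [  0.         603.92577017 231.02834719]
 [  0.           0.           1.        ]] [[-0.00966191 -0.99991488  0.00876797]
 [-0.99608655  0.00885381 -0.08793853]
 [ 0.08785342 -0.00958331 -0.99608731]] [-0.01524401  0.58356266  1.32839437]
```

View pics/top0.png

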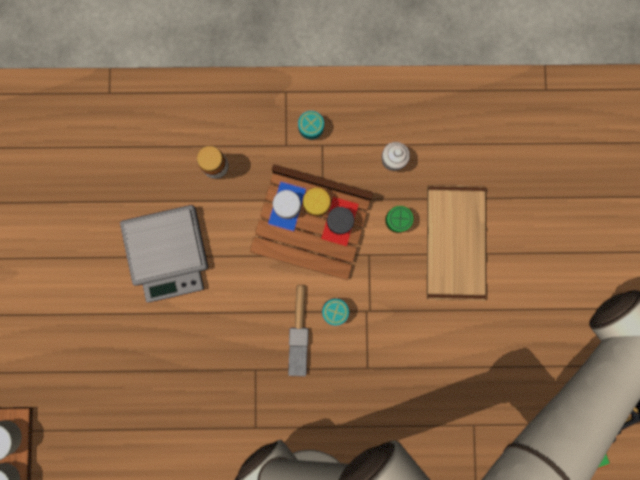

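View pics/scene0.png

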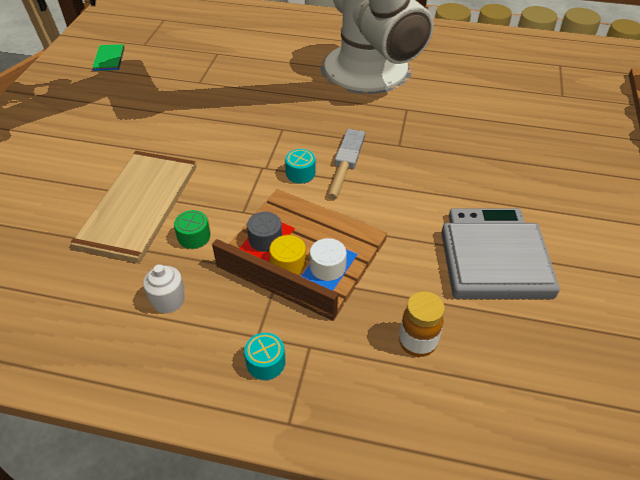

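The top view shows white at (287,204), gold at (317,201), grey at (341,220), the side board at (457,242), the scale pan at (165,245), the jar at (211,160) and the brush at (300,330).

Possible mix-ups:
- **Gold:** turquoise at (311,125) and (336,312), and the jar's brass lid at (211,160).
- **Grey:** green at (400,219).
- **White:** the pot at (396,156), and white discs on the table at (5,440).

I choose the three cheeses standing on the rack.

```bash
cat > h.py <<'E'
import cv2,numpy as np
from station import r,cams
def ray(i,uv,z):
    uv=np.atleast_2d(uv).astype(float);M=np.linalg.inv(i['mtx'])
    d=(np.c_[uv,np.ones(len(uv))]@M.T)@i['R'];c=-i['R'].T@i['t']
    return (c+d*((z-c[2])/d[:,2])[:,None])
R={'gold':((18,120,90),(32,255,255)),'blue':((105,120,60),(130,255,255)),'red':((0,170,100),(5,255,255)),
 'white':((0,0,150),(179,60,255)),'grey':((0,0,0),(179,90,90))}
def mask(p,c,box=None):
    m=cv2.inRange(cv2.cvtColor(p,cv2.COLOR_BGR2HSV),*R[c])
    if c=='red': m|=cv2.inRange(cv2.cvtColor(p,cv2.COLOR_BGR2HSV),(174,170,100),(179,255,255))
    if box:
        k=np.zeros_like(m);x0,y0,x1,y1=box;k[y0:y1,x0:x1]=255;m&=k
    return m
def big(m):
    c,_=cv2.findContours(m,cv2.RETR_EXTERNAL,cv2.CHAIN_APPROX_NONE)
    return max(c,key=cv2.contourArea)
E
python3 - <<'E'
from h import *
f=np.load('top0.npz');p,d=f['p'],f['d'];i=cams.camera_info('top')
hsv=cv2.cvtColor(p,cv2.COLOR_BGR2HSV)
for uv in [(287,204),(317,201),(341,220),(457,242),(165,245),(211,160),(396,156),(440,240),(292,222),(334,238),(300,340),(400,219),(300,262)]:
    X=ray(i,uv,0)[0]; z=d[uv[1],uv[0]]
    Xc=np.linalg.inv(i['mtx'])@[uv[0],uv[1],1]*z; W=i['R'].T@(Xc-i['t'])
    print(uv,hsv[uv[1],uv[0]],W.round(3))
for c,b,z in [('white',(270,185,305,222),.064),('gold',(300,185,333,217),.062),('grey',(325,204,357,236),.064)]:
    k=big(mask(p,c,b));(u,v),rad=cv2.minEnclosingCircle(k);P=ray(i,(u,v),z)[0]
    print(c,u,v,rad,P.round(4),'R',np.linalg.norm(ray(i,(u+rad,v),z)[0]-P).round(4),cv2.contourArea(k)/(np.pi*rad*rad))
P=p[150:320,100:500];cv2.imwrite('pics/crop0.png',cv2.resize(P,None,fx=2,fy=2,interpolation=cv2.INTER_CUBIC))
E
```

```text
(287, 204) [165   3 196] [0.641 0.041 0.058]
(317, 201) [ 22 174 193] [ 0.646 -0.024  0.063]
(341, 220) [30  4 69] [ 0.604 -0.076  0.063]
(457, 242) [ 16 119 189] [ 0.557 -0.341  0.014]
(165, 245) [ 15  19 165] [0.555 0.314 0.033]
(211, 160) [ 18 157 190] [0.733 0.203 0.094]
(396, 156) [ 16  21 158] [ 0.742 -0.198  0.077]
(440, 240) [ 15 122 186] [ 0.561 -0.301  0.021]
(292, 222) [109 191 174] [0.604 0.032 0.024]
(334, 238) [  0 204 189] [ 0.567 -0.062  0.024]
(300, 340) [ 14  18 157] [0.342 0.016 0.017]
(400, 219) [ 63 111 106] [ 0.608 -0.21   0.036]
(300, 262) [ 12 153 152] [0.514 0.014 0.025]
white 285.5638427734375 203.4042510986328 13.623932838439941 [0.6412 0.0444 0.064 ] R 0.0298 0.9046229536514008
gold 316.4047546386719 201.40475463867188 14.167267799377441 [ 0.6454 -0.0231  0.062 ] R 0.0311 0.9031744620794121
grey 340.1060485839844 220.10606384277344 13.274306297302246 [ 0.6035 -0.0744  0.064 ] R 0.029 0.9068389708515788
```

View pics/crop0.png

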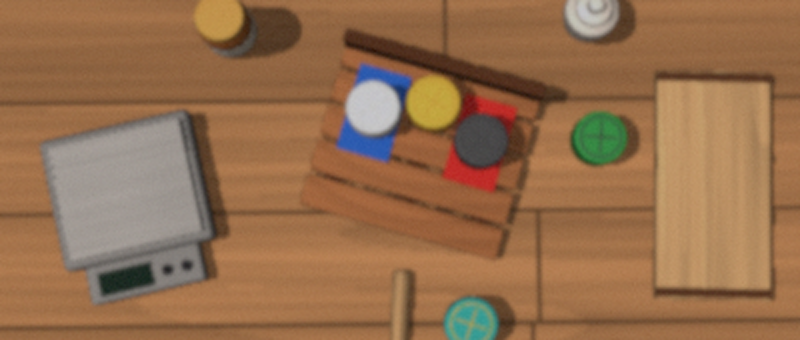

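The crop confirms it: white on blue, gold against the rail and grey on red. The measured radii are about 30 mm and white–grey spacing is 124.6 mm (124 expected). Rack yaw is about -17.5°. I'll go above the white cheese.

>>> play_rows(
  commands="0.64 1 0 0 0 0.28;0.64 1 0 0 0 0.28;0.64 1 0 0 0 0.28;0.64 1 0 0 0 0.28;0.64 1 0 0 0 0.28;0.64 1 0 0 0 0.28;0.64 1 0 0 0 0.28;0.64 1 0 0 0 0.28;0.64 1 0 0 0 0.28;0.64 1 0 0 0 0.28;0.64 1 0 0 0 0.28;0.64 1 0 0 0 0.28;0.64 1 0 0 0 0.28;0.64 1 0 0 0 0.28;0.64 1 0 0 0 0.28;0.64 1 0 0 0 0.28;0.64 1 0 0 0 0.28;0.64 1 0 0 0 0.28;0.64 1 0 0 0 0.28;0.64 1 0 0 0 0.28",
  grip=76,
)

```text
time_s: 2.1
tcp_pos: [0.6424, 0.0322, 0.192]
ee_rot: [[-0.299, -0.954, -0.001], [-0.954, 0.299, -0.0], [0.0, 0.001, -1.0]]
wrist_force: [0.5, 0.2, -0.4]
gripper_width: 0.873
gripper_force: 0.0
```

```bash
python3 - <<'E'
from h import *
s=r.sense();print(s['time_s'],s['tcp_pos'],s['ee_rot'].round(3) if hasattr(s['ee_rot'],'round') else s['ee_rot'],s['gripper_width'],s['joints'])
i=cams.camera_info('wrist');print('cam',-i['R'].T@i['t'],i['mtx'],i['R'].round(3))
p,d=cams.capture('wrist');cv2.imwrite('pics/w1.png',p);np.savez('w1.npz',p=p,d=d,**i)
f=np.load('top0.npz')['p'];i=cams.camera_info('top')
# scale pan & board: lightness/saturation masks
h=cv2.cvtColor(f,cv2.COLOR_BGR2HSV)
m=cv2.inRange(h,(0,0,110),(179,45,255));m[:, :110]=0;m[:,215:]=0;m[:195]=0;m[310:]=0
k=big(cv2.morphologyEx(m,cv2.MORPH_OPEN,np.ones((9,9))));q=cv2.boxPoints(cv2.minAreaRect(k));P=ray(i,q,.036)[:,:2];print('pan',q.round(1),P.round(4),P.mean(0),np.linalg.norm(np.diff(P,axis=0),axis=1))
m=cv2.inRange(h,(0,0,172),(179,140,255));m[:, :415]=0;m[:,500:]=0;m[:175]=0;m[310:]=0
k=big(cv2.morphologyEx(m,cv2.MORPH_OPEN,np.ones((7,7))));q=cv2.boxPoints(cv2.minAreaRect(k));P=ray(i,q,.018)[:,:2];print('board',q.round(1),P.round(4),P.mean(0),np.linalg.norm(np.diff(P,axis=0),axis=1))
E
```

```text
2.1 [0.64243506 0.03217453 0.19196714] [[-0.299 -0.954 -0.001]
 [-0.954  0.299 -0.   ]
 [ 0.     0.001 -1.   ]] 0.8726895938491064 [ 1.72440855e+01  2.38874273e+01  3.25300555e+00 -1.50832702e-02
 -6.94304808e+01 -3.46091511e+01]
cam [ 0.61900549 -0.04466291  0.3838497 ] [[335.78491433   0.         315.10196353]
 [  0.         335.78491433 247.74768077]
 [  0.           0.           1.        ]] [[-0.954  0.299  0.001]
 [ 0.287  0.913  0.29 ]
 [ 0.086  0.277 -0.957]]
pan [[118.9 221.3]
 [188.5 205.6]
 [202.7 268.6]
 [133.2 284.3]] [[0.608  0.4158]
 [0.6418 0.2619]
 [0.5013 0.2293]
 [0.4682 0.3819]] [0.55482161 0.32223162] [0.1575597  0.14430571 0.15616187]
board [[429. 191.]
 [483. 191.]
 [483. 293.]
 [429. 293.]] [[ 0.6731 -0.2797]
 [ 0.6721 -0.4027]
 [ 0.4414 -0.3948]
 [ 0.4426 -0.2737]] [ 0.55727294 -0.33773373] [0.12300933 0.23083483 0.12118413]
```

View pics/w1.png

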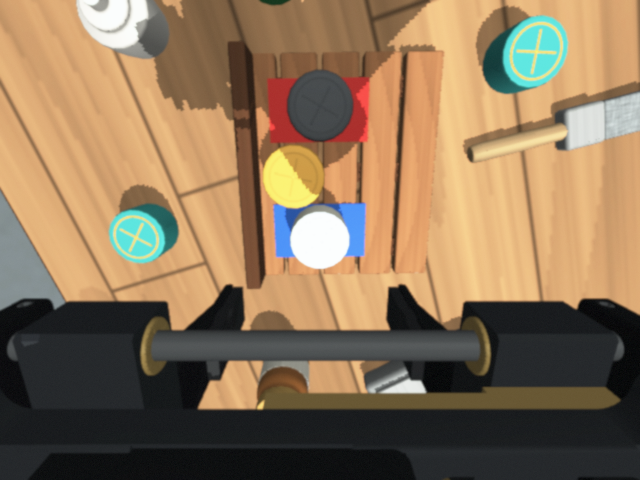

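The wrist view shows white at (320,238), gold at (293,177), grey at (320,105), blue mat about (274–365, 204–257) and red mat about (268–368, 78–142). The rack is square to the gripper. Next I'll measure from this picture.

```bash
python3 - <<'E'
from h import *
f=dict(np.load('w1.npz'));p=f['p'];i=f
h=cv2.cvtColor(p,cv2.COLOR_BGR2HSV);print(h[238,320],h[105,320],h[177,293])
R['white']=((0,0,200),(179,40,255));R['grey']=((0,0,0),(179,90,110))
for c,b,z in [('white',(285,200,355,275),.064),('gold',(260,140,326,212),.062),('grey',(285,65,357,142),.064)]:
    k=big(cv2.morphologyEx(mask(p,c,b),cv2.MORPH_OPEN,np.ones((5,5))));hu=k[:,0];W=ray(i,hu,z)[:,:2]
    (x,y),rad=cv2.minEnclosingCircle(W.astype(np.float32));e=cv2.fitEllipse(k)
    print(c,x,y,rad,ray(i,e[0],z)[0].round(4),e[1])
for c,b in [('blue',(255,180,385,280)),('red',(250,60,385,160))]:
    m=mask(p,c,b);k=np.argwhere(m)[:,::-1];W=ray(i,k,.022)[:,:2].astype(np.float32)
    rc=cv2.minAreaRect(W);print(c,rc)
# scale pan in scene with other camera
f=np.load('scene0.npz')['p'];i=cams.camera_info('scene');j=cams.camera_info('top')
# pan corner guesses by eye cross-check: scene pixels and top pixels
print('scene pan', ray(i,[(447,226),(543,222),(554,292),(455,293)],.036)[:,:2].round(4), ray(i,[(447,226),(543,222),(554,292),(455,293)],.036)[:,:2].mean(0))
print('top pan', ray(j,[(121,221),(192,206),(205,266),(134,283)],.036)[:,:2].round(4))
print('scene board',ray(i,[(137,152),(196,161),(140,257),(73,246)],.018)[:,:2].round(3))
E
```

```text
[ 90   2 254] [99 25 72] [ 28 134 251]
white 0.6414151787757874 0.0418645516037941 0.02940358780324459 [0.6412 0.0411 0.064 ] (56.248226165771484, 57.73957443237305)
gold 0.6466860771179199 -0.02422318235039711 0.029951440170407295 [ 0.6467 -0.0253  0.062 ] (60.932411193847656, 62.882991790771484)
grey 0.6047051548957825 -0.07582861930131912 0.029239675030112267 [ 0.6045 -0.0767  0.064 ] (63.91120529174805, 70.22775268554688)
blue ((0.6411262154579163, 0.04229370504617691), (0.06040298938751221, 0.09848397970199585), 73.24679565429688)
red ((0.6056269407272339, -0.07645726948976517), (0.05986354500055313, 0.09947999566793442), 73.38418579101562)
scene pan [[0.5186 0.2292]
 [0.4725 0.392 ]
 [0.6247 0.405 ]
 [0.6608 0.2528]] [0.56916616 0.31975812]
top pan [[0.6087 0.4113]
 [0.641  0.254 ]
 [0.5071 0.2243]
 [0.4711 0.3802]]
scene board [[ 0.433 -0.393]
 [ 0.433 -0.267]
 [ 0.688 -0.274]
 [ 0.69  -0.398]]
```

>>> play_rows(
  commands="-0.04 0.33 -0.9 0 0 0.04;0 0 -1 0 0 0.04;0 0 -1 0 0 0;0 0 -1 0 0 0;0 0 -0.9 0 0 0;0 0 -0.6 0 0 0;0 0 0 0 0 0",
)

```text
time_s: 2.85
tcp_pos: [0.6381, 0.04, 0.0268]
ee_rot: [[-0.29, -0.957, -0.008], [-0.957, 0.29, -0.002], [0.004, 0.007, -1.0]]
wrist_force: [-0.1, -0.6, -0.5]
gripper_width: 0.876
gripper_force: 0.0
```

>>> play_rows(
  commands="0 0 0 0 0 0;0 0 0 0 0 0;0 0 0 0 0 0;0 0 0 0 0 0;0 0 0 0 0 0",
  grip=40,
)

```text
time_s: 3.35
tcp_pos: [0.6416, 0.0409, 0.0318]
ee_rot: [[-0.289, -0.957, 0.002], [-0.957, 0.289, 0.0], [-0.001, -0.002, -1.0]]
wrist_force: [-0.5, 0.9, 2.7]
gripper_width: 0.637
gripper_force: 29.0
```

>>> play_rows(
  commands="0 0 0.2 0 0 0;0 0 0.4 0 0 0;0 0 0.7 0 0 0;0 0 0.9 0 0 0;0 0 0.9 0 0 0;0 0 0.5 0 0 0;0 0 0 0 0 0",
)

```text
time_s: 4.05
tcp_pos: [0.6428, 0.041, 0.1424]
ee_rot: [[-0.289, -0.957, 0.007], [-0.957, 0.289, 0.001], [-0.003, -0.006, -1.0]]
wrist_force: [-0.1, -0.0, -0.2]
gripper_width: 0.641
gripper_force: 28.3
```

```bash
python3 - <<'E'
from h import *
s=r.sense();print(s['tcp_pos'],s['gripper_width'],s['wrist_force'])
p,d=cams.capture('scene');a=p[150:350,180:420]
w,_=cams.capture('wrist');b=w[80:400,140:500]
cv2.imwrite('pics/g1.png',np.hstack([cv2.resize(a,(384,320)),b]))
E
```

```text
[0.64281486 0.04102369 0.14235343] 0.6414186617691956 [-0.10671505 -0.01727495 -0.17297612]
```

View pics/g1.png

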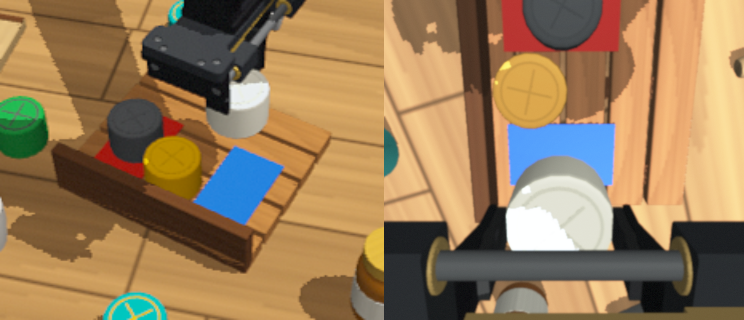

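White is held upright between the fingers, and the blue mat is bare. I'll carry it to the far half of the side board.

>>> play_rows(
  commands="-0.05 -0.4 0 0 0 0;-0.05 -0.7 0 0 0 0;-0.05 -1 0 0 0 0;-0.05 -1 0 0 0 0;-0.05 -1 0 0 0 0;-0.05 -1 0 0 0 0;-0.05 -1 0 0 0 0;-0.05 -1 0 0 0 0;-0.05 -1 0 0 0 0;-0.05 -1 0 0 0 0;-0.05 -1 0 0 0 0;-0.05 -1 0 0 0 0;-0.05 -0.7 0 0 0 0;-0.05 -0.5 0 0 0 0;-0.05 -0.2 0 0 0 0;0 0 0 0 0 0;0 0 0 0 0 0",
)

```text
time_s: 5.85
tcp_pos: [0.6184, -0.3335, 0.1383]
ee_rot: [[-0.288, -0.958, -0.0], [-0.958, 0.288, 0.0], [-0.0, 0.001, -1.0]]
wrist_force: [0.5, 0.9, -1.2]
gripper_width: 0.636
gripper_force: 28.3
```

>>> play_rows(
  commands="0 0 -0.5 0 0 0;0 0 -0.8 0 0 0;0 0 -0.8 0 0 0;0 0 -0.6 0 0 0;0 0 -0.4 0 0 0;0 0 -0.3 0 0 0;0 0 -0.2 0 0 0;0 0 0 0 0 0;0 0 0 0 0 0",
)

```text
time_s: 6.75
tcp_pos: [0.619, -0.3345, 0.0314]
ee_rot: [[-0.289, -0.957, 0.001], [-0.957, 0.289, -0.001], [0.0, -0.001, -1.0]]
wrist_force: [0.0, -0.9, -1.6]
gripper_width: 0.641
gripper_force: 28.3
```

>>> play_rows(
  commands="0 0 -0.05 0 0 0;0 0 -0.04 0 0 0;0 0 -0.04 0 0 0;0 0 0 0 0 0;0 0 0 0 0 0",
)

```text
time_s: 7.25
tcp_pos: [0.6187, -0.3347, 0.0278]
ee_rot: [[-0.289, -0.957, 0.001], [-0.957, 0.289, -0.001], [0.001, -0.001, -1.0]]
wrist_force: [-1.4, -0.2, 4.5]
gripper_width: 0.636
gripper_force: 29.2
```

>>> play_rows(
  commands="0 0 0 0 0 0;0 0 0 0 0 0;0 0 0 0 0 0;0 0 0.2 0 0 0;0 0 0.5 0 0 0;0 0 1 0 0 0;0 0 1 0 0 0;0 0 1 0 0 0;0 0 0.3 0 0 0;0 0 0 0 0 0",
  grip=76,
)

```text
time_s: 8.25
tcp_pos: [0.6196, -0.3346, 0.1496]
ee_rot: [[-0.289, -0.957, 0.005], [-0.957, 0.289, -0.002], [0.0, -0.005, -1.0]]
wrist_force: [-0.1, -0.6, -0.2]
gripper_width: 0.87
gripper_force: 0.0
```

>>> play_rows(
  commands="0 0.5 0 0 0 0;0 1 0 0 0 0;-0.1 1 0 0 0 0;-0.1 1 0 0 0 0;-0.1 1 0 0 0 0;-0.1 1 0 0 0 0;-0.1 1 0 0 0 0;0 1 0 0 0 0;0 0.7 0 0 0 0;0 0.4 0 0 0 0;0 0 0 0 0 0;0 0 0 0 0 0",
)

```text
time_s: 9.45
tcp_pos: [0.603, -0.0764, 0.1459]
ee_rot: [[-0.289, -0.957, -0.001], [-0.957, 0.289, -0.0], [0.001, 0.001, -1.0]]
wrist_force: [0.2, -0.2, 0.3]
gripper_width: 0.87
gripper_force: 0.0
```

```bash
python3 - <<'E'
from h import *
s=r.sense();print(s['tcp_pos'])
i=cams.camera_info('wrist')
p,d=cams.capture('wrist');cv2.imwrite('pics/w2.png',p)
R['grey']=((0,0,0),(179,90,110))
j=cams.camera_info('scene');q,_=cams.capture('scene');cv2.imwrite('pics/s2.png',q)
m=mask(q,'white',(70,150,200,260));k=big(m);e=cv2.boundingRect(k);print(e,cv2.contourArea(k))
E
```

```text
[ 0.60302395 -0.07635858  0.14590065]
(103, 197, 34, 23) 572.0
```

View pics/w2.png

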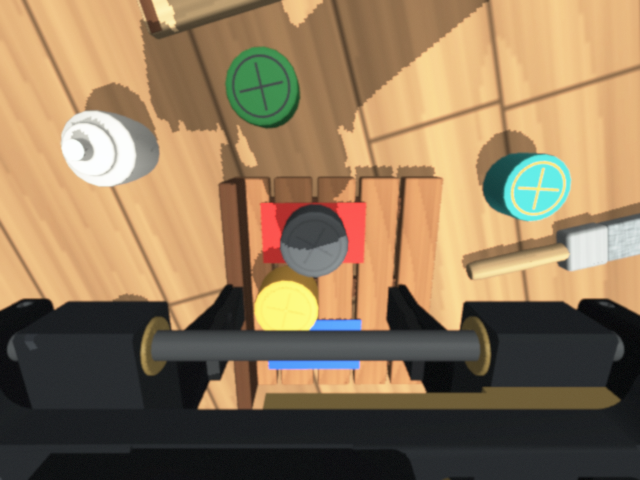

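Grey is at (314,241), centred between the fingers, with its red mat clear of the gold. Descending.

>>> play_rows(
  commands="0.06 0 -0.6 0 0 0;0 0 -0.9 0 0 0;0 0 -0.9 0 0 0;0 0 -0.7 0 0 0;0 0 -0.4 0 0 0;0 0 -0.25 0 0 0;0 0 -0.1 0 0 0;0 0 0 0 0 0",
)

```text
time_s: 10.35
tcp_pos: [0.6057, -0.0765, 0.0315]
ee_rot: [[-0.289, -0.957, 0.001], [-0.957, 0.289, -0.0], [-0.0, -0.001, -1.0]]
wrist_force: [0.5, -0.6, 0.4]
gripper_width: 0.875
gripper_force: 0.0
```

>>> play_rows(
  commands="0 0 0 0 0 0;0 0 0 0 0 0;0 0 0 0 0 0;0 0 0 0 0 0;0 0 0 0 0 0",
  grip=40,
)

```text
time_s: 10.85
tcp_pos: [0.6052, -0.0762, 0.0316]
ee_rot: [[-0.289, -0.957, 0.0], [-0.957, 0.289, 0.0], [-0.0, -0.0, -1.0]]
wrist_force: [-1.4, -0.4, 3.0]
gripper_width: 0.641
gripper_force: 28.9
```

>>> play_rows(
  commands="0 0 0.2 0 0 0;0 0 0.4 0 0 0;0 0 0.7 0 0 0;0 0 0.9 0 0 0;0 0 0.9 0 0 0;0 0 0.5 0 0 0;0 0 0 0 0 0;0 0 0 0 0 0",
)

```text
time_s: 11.65
tcp_pos: [0.6049, -0.0762, 0.1391]
ee_rot: [[-0.289, -0.957, -0.0], [-0.957, 0.289, 0.001], [-0.001, 0.0, -1.0]]
wrist_force: [0.1, -0.4, -2.3]
gripper_width: 0.638
gripper_force: 28.3
```

>>> play_rows(
  commands="-0.2 -0.4 0 0 0 0;-0.3 -0.8 0 0 0 0;-0.4 -1 0 0 0 0;-0.4 -1 0 0 0 0;-0.4 -1 0 0 0 0;-0.4 -1 0 0 0 0;-0.4 -1 0 0 0 0;-0.4 -1 0 0 0 0;-0.4 -0.8 0 0 0 0;-0.25 -0.45 0 0 0 0;-0.1 -0.2 0 0 0 0;0 0 0 0 0 0;0 0 0 0 0 0",
)

```text
time_s: 12.95
tcp_pos: [0.496, -0.3351, 0.1389]
ee_rot: [[-0.288, -0.958, -0.0], [-0.958, 0.288, 0.0], [-0.0, 0.0, -1.0]]
wrist_force: [0.8, -0.2, -2.1]
gripper_width: 0.643
gripper_force: 28.3
```

>>> play_rows(
  commands="0 0 -0.5 0 0 0;0 0 -0.8 0 0 0;0 0 -0.8 0 0 0;0 0 -0.6 0 0 0;0 0 -0.4 0 0 0;0 0 -0.3 0 0 0;0 0 -0.2 0 0 0;0 0 0 0 0 0;0 0 0 0 0 0",
)

```text
time_s: 13.85
tcp_pos: [0.4963, -0.336, 0.0318]
ee_rot: [[-0.289, -0.957, 0.001], [-0.957, 0.289, -0.001], [0.0, -0.001, -1.0]]
wrist_force: [-0.5, 0.4, -0.3]
gripper_width: 0.639
gripper_force: 28.3
```

>>> play_rows(
  commands="0 0 -0.05 0 0 0;0 0 -0.04 0 0 0;0 0 -0.04 0 0 0;0 0 0 0 0 0;0 0 0 0 0 0",
)

```text
time_s: 14.35
tcp_pos: [0.4959, -0.336, 0.0277]
ee_rot: [[-0.289, -0.957, 0.0], [-0.957, 0.289, -0.0], [0.0, -0.001, -1.0]]
wrist_force: [-1.1, 0.5, 1.4]
gripper_width: 0.644
gripper_force: 28.6
```

>>> play_rows(
  commands="0 0 0 0 0 0;0 0 0 0 0 0;0 0 0 0 0 0;0 0 0.2 0 0 0;0 0 0.5 0 0 0;0 0 1 0 0 0;0 0 1 0 0 0;0 0 1 0 0 0;0 0 0.3 0 0 0;0 0 0 0 0 0",
  grip=76,
)

```text
time_s: 15.35
tcp_pos: [0.4967, -0.3361, 0.1491]
ee_rot: [[-0.289, -0.957, 0.004], [-0.957, 0.289, -0.001], [0.0, -0.004, -1.0]]
wrist_force: [-0.2, 1.0, 0.4]
gripper_width: 0.873
gripper_force: 0.0
```

```bash
python3 - <<'E'
from h import *
s=r.sense();print(s['time_s'],s['tcp_pos'])
q,_=cams.capture('scene');cv2.imwrite('pics/s3.png',cv2.resize(q[100:360,40:420],None,fx=2,fy=2))
E
```

```text
15.35 [ 0.49667327 -0.33605087  0.14910685]
```

View pics/s3.png

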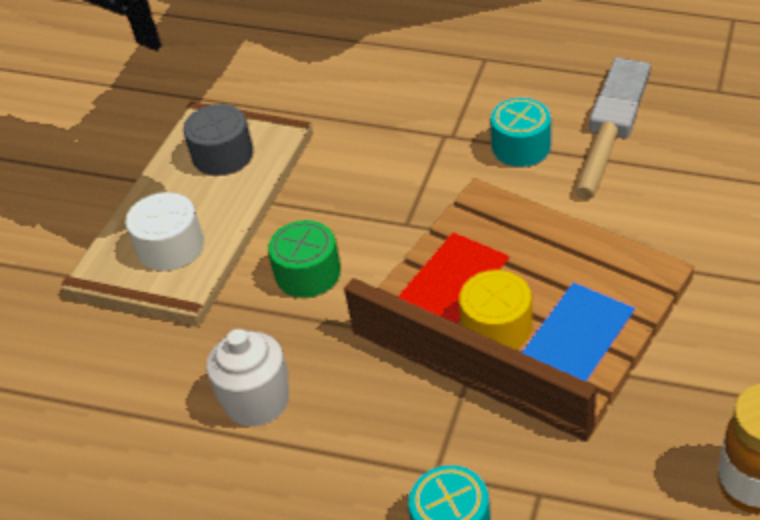

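Both cheeses stand upright on the board, with grey at (218,138) and white at (165,230) in the crop. Gold is now free at (496,310). I'll go over the gold with a quarter turn.

>>> play_rows(
  commands="0.36 0.74 0 0 0 0.75;0.36 0.74 0 0 0 0.75;0.36 0.74 0 0 0 0.75;0.36 0.74 0 0 0 0.75;0.36 0.74 0 0 0 0.75;0.36 0.74 0 0 0 0.75;0.36 0.74 0 0 0 0.75;0.36 0.74 0 0 0 0.75;0.36 0.74 0 0 0 0.75;0.36 0.74 0 0 0 0.75;0.36 0.74 0 0 0 0.75;0.36 0.74 0 0 0 0.75;0.36 0.74 0 0 0 0.75;0.36 0.74 0 0 0 0.75;0 0 0 0 0 0;0 0 0 0 0 0",
)

```text
time_s: 17.0
tcp_pos: [0.6459, -0.0247, 0.145]
ee_rot: [[0.958, -0.285, -0.004], [-0.285, -0.958, -0.0], [-0.004, 0.002, -1.0]]
wrist_force: [0.2, -0.7, -0.8]
gripper_width: 0.876
gripper_force: 0.0
```

```bash
python3 - <<'E'
from h import *
s=r.sense();print(s['tcp_pos'],np.array(s['joints']).round(1))
i=cams.camera_info('wrist')
p,d=cams.capture('wrist');cv2.imwrite('pics/w4.png',p)
R['gold']=((22,90,90),(35,255,255))
k=big(cv2.morphologyEx(mask(p,'gold',(150,100,560,290)),cv2.MORPH_OPEN,np.ones((5,5))))
W=ray(i,k[:,0],.062)[:,:2].astype(np.float32);print(cv2.boundingRect(k),cv2.minEnclosingCircle(W))
E
```

```text
[ 0.64585954 -0.0246516   0.14496565] [ 12.1  26.2   0.   -0.  -64.1  61.3]
(280, 209, 48, 66) ((0.647674560546875, -0.023641612380743027), 0.029121683910489082)
```

View pics/w4.png

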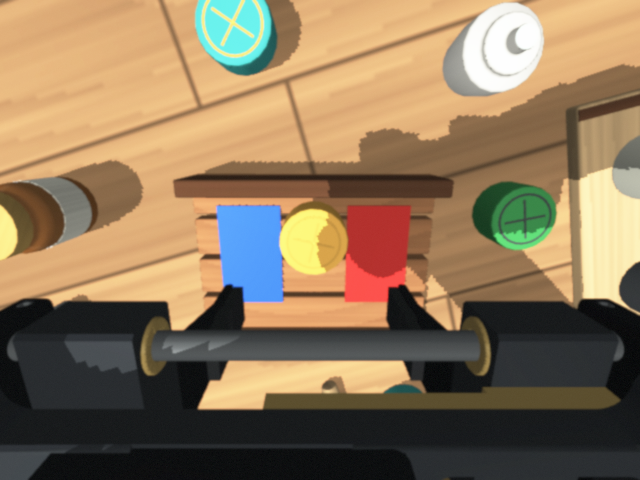

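Gold is at (313,240) between the bare mats, and the fingers are square to the rack's y. Descending and gripping.

>>> play_rows(
  commands="0.04 0 -0.6 0 0 0;0 0 -0.9 0 0 0;0 0 -0.9 0 0 0;0 0 -0.7 0 0 0;0 0 -0.4 0 0 0;0 0 -0.25 0 0 0;0 0 -0.13 0 0 0;0 0 0 0 0 0",
)

```text
time_s: 17.85
tcp_pos: [0.6484, -0.0252, 0.0311]
ee_rot: [[0.958, -0.285, 0.0], [-0.285, -0.958, 0.0], [0.0, -0.0, -1.0]]
wrist_force: [0.1, -0.1, 0.8]
gripper_width: 0.874
gripper_force: 0.0
```

>>> play_rows(
  commands="0 0 0 0 0 0;0 0 0 0 0 0;0 0 0 0 0 0;0 0 0 0 0 0;0 0 0 0 0 0",
  grip=40,
)

```text
time_s: 18.35
tcp_pos: [0.6493, -0.0249, 0.0325]
ee_rot: [[0.959, -0.284, 0.003], [-0.284, -0.959, -0.0], [0.003, -0.001, -1.0]]
wrist_force: [0.0, 0.5, 5.8]
gripper_width: 0.517
gripper_force: 2.6
```

>>> play_rows(
  commands="0 0 0.2 0 0 0;0 0 0.4 0 0 0;0 0 0.7 0 0 0;0 0 0.9 0 0 0;0 0 0.9 0 0 0;0 0 0.5 0 0 0;0 0 0 0 0 0;0 0 0 0 0 0",
)

```text
time_s: 19.15
tcp_pos: [0.6477, -0.0249, 0.1388]
ee_rot: [[0.958, -0.285, -0.0], [-0.285, -0.958, 0.001], [-0.0, -0.0, -1.0]]
wrist_force: [0.3, -0.3, -0.8]
gripper_width: 0.459
gripper_force: 0.0
```

The grip slipped: the fingers closed to 40 mm with no force. Looking before I mend it.

```bash
python3 - <<'E'
from h import *
i=cams.camera_info('wrist')
p,d=cams.capture('wrist')
q,_=cams.capture('scene');cv2.imwrite('pics/g5.png',np.hstack([p[60:420,120:520],cv2.resize(q[180:330,200:370],(400,360))]))
R['gold']=((22,90,90),(35,255,255))
k=big(cv2.morphologyEx(mask(p,'gold',(150,100,560,290)),cv2.MORPH_OPEN,np.ones((5,5))))
W=ray(i,k[:,0],.062)[:,:2].astype(np.float32);print(cv2.boundingRect(k),cv2.minEnclosingCircle(W))
x,y,w,h=cv2.boundingRect(k);u,v=int(x+w/2),int(y+h/2);Xc=np.linalg.inv(i['mtx'])@[u,v,1]*d[v,u];print(i['R'].T@(Xc-i['t']))
E
```

```text
(281, 213, 44, 67) ((0.6476756930351257, -0.02368682064116001), 0.029200995340943336)
[ 0.72470365 -0.04828052  0.33058067]
```

View pics/g5.png

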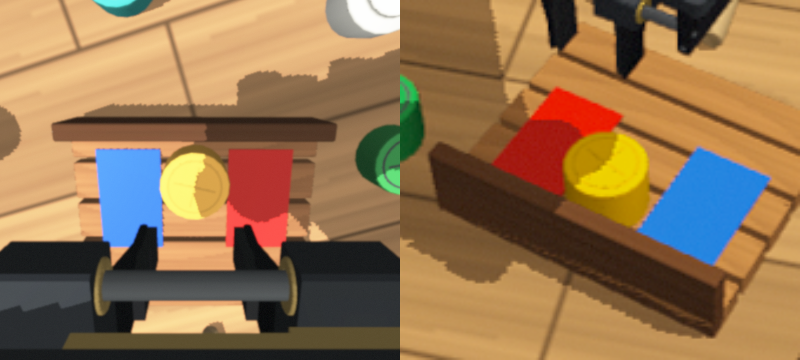

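```bash
python3 - <<'E'
from h import *
s=r.sense();i=cams.camera_info('wrist');t=np.array(s['tcp_pos']);E=np.array(s['ee_rot'])
def pr(X):
    c=i['R']@X+i['t'];v=i['mtx']@c;return (v[:2]/v[2]).round(1),c[2].round(4)
print('tip',pr(t),'grasp',pr(t-.019*E[:,2]))
for sg in(-1,1):
    print('tips at +-20mm',pr(t+sg*.020*E[:,1]),pr(t+sg*.020*E[:,1]-.032*E[:,2]))
print('gold top if under tcp',pr(np.array([t[0],t[1],.062])),'gold bottom',pr(np.array([t[0],t[1],.02])))
print('held top (g1 config)',pr(t+np.array([0,0,.032])),pr(t+np.array([0,0,-.01])))
p,d=cams.capture('wrist');c=cv2.resize(p[180:400,200:440],None,fx=3,fy=3)[:600];cv2.imwrite('pics/tip.png',c)
print(d[270:330:10,245].round(3),d[270:330:10,385].round(3))
E
```

```text
tip (array([314.4, 282.2]), np.float64(0.2069)) grasp (array([314.3, 295.3]), np.float64(0.1887))
tips at +-20mm (array([281.9, 282.2]), np.float64(0.2069)) (array([276.2, 305.9]), np.float64(0.1763))
tips at +-20mm (array([346.8, 282.2]), np.float64(0.2069)) (array([352.4, 305.8]), np.float64(0.1763))
gold top if under tcp (array([314.4, 246.7]), np.float64(0.279)) gold bottom (array([314.4, 233.9]), np.float64(0.3192))
held top (g1 config) (array([314.3, 306. ]), np.float64(0.1763)) (array([314.4, 276.1]), np.float64(0.2165))
[0.329 0.331 0.335 0.338 0.343 0.138] [0.329 0.333 0.334 0.338 0.147 0.138]
```

View pics/tip.png

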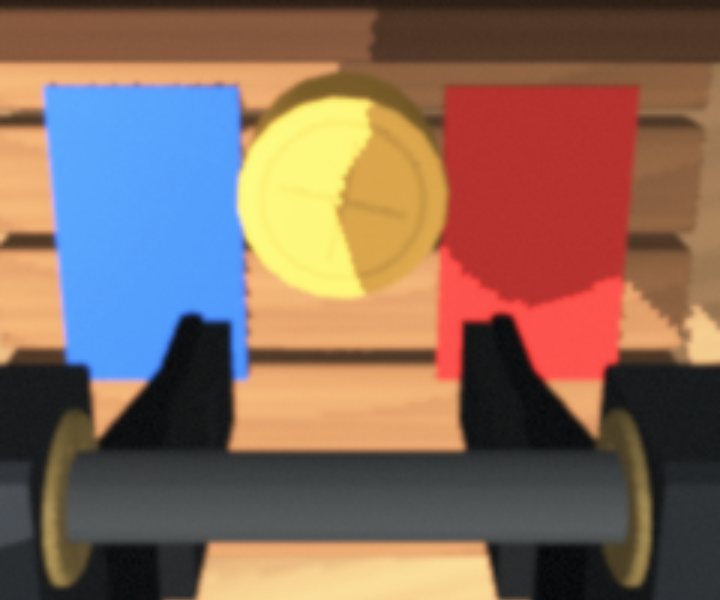

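```bash
python3 - <<'E'
from h import *
s=r.sense();i=cams.camera_info('wrist');t=np.array(s['tcp_pos']);E=np.array(s['ee_rot'])
p,d=cams.capture('wrist')
for uv in [(262,289),(268,289),(274,289),(274,294),(274,300),(274,306),(274,312),(262,300),(250,310),(362,289),(356,289),(356,300),(356,312)]:
    z=d[uv[1],uv[0]];W=i['R'].T@(np.linalg.inv(i['mtx'])@[*uv,1]*z-i['t']);print(uv,z.round(4),p[uv[1],uv[0]],'tool mm',((W-t)@E*1000).round(1))
E
```

```text
(262, 289) 0.1694 [17 15 15] tool mm [ 11.3 -26.4 -35.8]
(268, 289) 0.1724 [22 18 19] tool mm [ 10.1 -23.8 -33. ]
(274, 289) 0.1723 [24 23 20] tool mm [ 10.1 -20.7 -33.1]
(274, 294) 0.167 [21 20 19] tool mm [  9.9 -20.  -38.7]
(274, 300) 0.1621 [25 25 23] tool mm [  9.2 -19.4 -44.1]
(274, 306) 0.1625 [26 24 25] tool mm [  6.3 -19.5 -44.5]
(274, 312) 0.1618 [24 21 22] tool mm [  3.8 -19.4 -46. ]
(262, 300) 0.1565 [11 11  7] tool mm [ 11.7 -24.3 -49.1]
(250, 310) 0.1471 [12 13 11] tool mm [ 11.6 -28.1 -59. ]
(362, 289) 0.1721 [22 23 25] tool mm [ 10.2  24.5 -33.3]
(356, 289) 0.1725 [23 23 23] tool mm [ 10.   21.4 -32.9]
(356, 300) 0.1656 [19 20 17] tool mm [  7.7  20.6 -40.9]
(356, 312) 0.1667 [19 19 18] tool mm [  1.4  20.7 -41.5]
```

```bash
python3 - <<'E'
from h import *
s=r.sense();t=np.array(s['tcp_pos']);E=np.array(s['ee_rot']);print(t,s['gripper_width'])
i=cams.camera_info('scene')
def pr(X):
    c=i['R']@X+i['t'];v=i['mtx']@c;return (v[:2]/v[2]).round(1)
for b in(0,.019,.032):print(b,[pr(t+sg*.025*E[:,1]-b*E[:,2]) for sg in(-1,1)])
i=cams.camera_info('wrist');p,d=cams.capture('wrist')
for uv in [(235,250),(390,250),(330,230),(290,250),(320,300)]:
    z=d[uv[1],uv[0]];print(uv,z,i['R'].T@(np.linalg.inv(i['mtx'])@[*uv,1]*z-i['t']))
E
```

```text
[ 0.64737387 -0.02504768  0.13739807] 0.4607276028295645
0 [array([298.1, 220.6]), array([270.3, 209.1])]
0.019 [array([297.8, 211.9]), array([269.6, 200.4])]
0.032 [array([297.6, 205.8]), array([269. , 194.3])]
(235, 250) 0.32216072 [0.65431743 0.05239621 0.02146045]
(390, 250) 0.32306767 [ 0.61151026 -0.09023325  0.0208451 ]
(330, 230) 0.27408358 [ 0.65764035 -0.04140666  0.0627125 ]
(290, 250) 0.27995476 [ 0.65045183 -0.0047368   0.06183056]
(320, 300) 0.34244508 [ 0.57839043 -0.01038157  0.01716022]
```

Depth shows that open fingertips sit well behind the TCP, which is defined for shut fingers. That explains the 55 mm width at the rim of each cheese. Gold has not moved: (0.6477, -0.0237), upright. I'll reopen and grip about 10 mm deeper.

>>> play_rows(
  commands="0 0.03 0 0 0 0;0 0 0 0 0 0;0 0 0 0 0 0;0 0 -0.6 0 0 0;0 0 -0.9 0 0 0;0 0 -0.9 0 0 0;0 0 -0.7 0 0 0;0 0 -0.4 0 0 0;0 0 -0.2 0 0 0;0 0 -0.1 0 0 0;0 0 -0.1 0 0 0;0 0 0 0 0 0;0 0 0 0 0 0",
  grip=76,
)

```text
time_s: 20.7
tcp_pos: [0.6487, -0.024, 0.0226]
ee_rot: [[0.959, -0.285, 0.001], [-0.285, -0.959, 0.0], [0.001, -0.001, -1.0]]
wrist_force: [0.0, -0.3, 0.9]
gripper_width: 0.872
gripper_force: 0.0
```

>>> play_rows(
  commands="0 0 0 0 0 0;0 0 0 0 0 0;0 0 0 0 0 0;0 0 0 0 0 0;0 0 0 0 0 0",
  grip=40,
)

```text
time_s: 21.2
tcp_pos: [0.6483, -0.0241, 0.0221]
ee_rot: [[0.959, -0.285, 0.0], [-0.285, -0.959, -0.0], [0.0, 0.0, -1.0]]
wrist_force: [-0.4, -0.4, -0.5]
gripper_width: 0.675
gripper_force: 30.0
```

>>> play_rows(
  commands="0 0 0.2 0 0 0;0 0 0.4 0 0 0;0 0 0.7 0 0 0;0 0 0.9 0 0 0;0 0 0.9 0 0 0;0 0 0.7 0 0 0;0 0 0 0 0 0;0 0 0 0 0 0",
)

```text
time_s: 22.0
tcp_pos: [0.6478, -0.0239, 0.1359]
ee_rot: [[0.958, -0.285, 0.0], [-0.285, -0.958, 0.001], [-0.0, -0.001, -1.0]]
wrist_force: [-0.1, 0.3, -1.5]
gripper_width: 0.671
gripper_force: 30.0
```

>>> play_rows(
  commands="-0.2 0.4 0 0 0 0;-0.4 0.8 0 0 0 0;-0.45 0.95 0 0 0 0;-0.45 0.95 0 0 0 0;-0.45 0.95 0 0 0 0;-0.45 0.95 0 0 0 0;-0.45 0.95 0 0 0 0;-0.45 0.95 0 0 0 0;-0.45 0.95 0 0 0 0;-0.45 0.95 0 0 0 0;-0.45 0.95 0 0 0 0;-0.45 0.95 0 0 0 0;-0.4 0.7 0 0 0 0;-0.2 0.4 0 0 0 0;0 0 0 0 0 0;0 0 0 0 0 0",
)

```text
time_s: 23.6
tcp_pos: [0.4767, 0.3294, 0.1351]
ee_rot: [[0.959, -0.284, -0.001], [-0.284, -0.959, -0.001], [-0.001, 0.002, -1.0]]
wrist_force: [0.3, -1.3, -1.9]
gripper_width: 0.672
gripper_force: 30.0
```

```bash
python3 - <<'E'
from h import *
s=r.sense();print(s['tcp_pos'],s['gripper_width'])
i=cams.camera_info('wrist');p,d=cams.capture('wrist');cv2.imwrite('pics/w6.png',p);np.savez('w6.npz',p=p,d=d,**i)
v,u=np.mgrid[0:480:2,0:640:2];z=d[::2,::2]
C=np.stack([u,v,np.ones_like(u)],-1)@np.linalg.inv(i['mtx']).T*z[...,None];W=(C-i['t'])@i['R']
ok=(z>0.1)&(np.abs(W[...,2]-.036)<.005)&(W[...,1]>.15)
m=(ok*255).astype(np.uint8);m=cv2.morphologyEx(m,cv2.MORPH_OPEN,np.ones((5,5)));k=big(m);mm=np.zeros_like(m);cv2.drawContours(mm,[k],-1,255,-1)
P=W[(mm>0)&ok];rc=cv2.minAreaRect(P[:,:2].astype(np.float32));print(rc,cv2.boxPoints(rc).round(4),np.median(P[:,2]))
E
```

```text
[0.47669039 0.32942945 0.13510521] 0.672418677006913
((0.5562403798103333, 0.318598210811615), (0.12976869940757751, 0.15102654695510864), 12.455856323242188) [[0.4766 0.3783]
 [0.5092 0.2309]
 [0.6359 0.2589]
 [0.6033 0.4063]] 0.035602426606372015
```

View pics/w6.png

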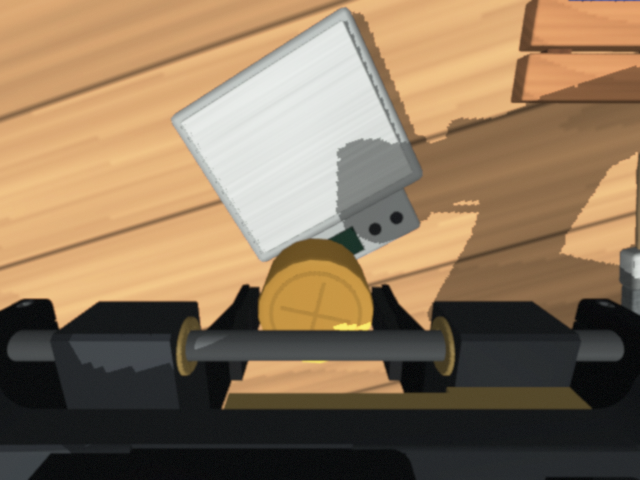

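The view shows the whole pan, corners (345,10), (175,120), (265,258) and (418,180). It measures 130×151 mm, centred at (0.556, 0.319), and gold hangs upright in the grip. Placing it.

>>> play_rows(
  commands="0.4 -0.06 0 0 0 0;0.8 -0.1 0 0 0 0;0.8 -0.1 0 0 0 0;0.4 -0.06 0 0 0 0;0.25 -0.04 0 0 0 0;0 0 0 0 0 0;0 0 -0.5 0 0 0;0 0 -0.8 0 0 0;0 0 -0.8 0 0 0;0 0 -0.5 0 0 0;0 0 -0.3 0 0 0;0 0 -0.2 0 0 0;0 0 0 0 0 0;0 0 0 0 0 0",
)

```text
time_s: 25.05
tcp_pos: [0.5571, 0.3196, 0.0437]
ee_rot: [[0.959, -0.284, 0.001], [-0.284, -0.959, 0.001], [0.001, -0.001, -1.0]]
wrist_force: [-0.9, 0.3, -1.1]
gripper_width: 0.677
gripper_force: 30.0
```

>>> play_rows(
  commands="0 0 -0.05 0 0 0;0 0 -0.04 0 0 0;0 0 0 0 0 0;0 0 0 0 0 0",
)

```text
time_s: 25.45
tcp_pos: [0.5567, 0.3191, 0.0403]
ee_rot: [[0.959, -0.285, 0.0], [-0.285, -0.959, 0.0], [0.0, -0.0, -1.0]]
wrist_force: [-0.1, 0.8, -1.6]
gripper_width: 0.674
gripper_force: 30.0
```

>>> play_rows(
  commands="0 0 -0.04 0 0 0;0 0 -0.04 0 0 0;0 0 0 0 0 0;0 0 0 0 0 0",
)

```text
time_s: 25.85
tcp_pos: [0.5567, 0.3192, 0.0381]
ee_rot: [[0.959, -0.285, 0.0], [-0.285, -0.959, 0.0], [0.0, -0.0, -1.0]]
wrist_force: [-1.2, -0.3, 1.5]
gripper_width: 0.673
gripper_force: 30.0
```

Gold touches down. Releasing, rising and heading back towards the board.

>>> play_rows(
  commands="0 0 0 0 0 0;0 0 0 0 0 0;0 0 0 0 0 0;0 0 0 0 0 0;0 0 0.2 0 0 0;0 0 0.5 0 0 0;0 0 1 0 0 0;0 0 1 0 0 0;0 0 0.8 0 0 0;0 0 0.3 0 0 0;0 0 0 0 0 0",
  grip=76,
)

```text
time_s: 26.95
tcp_pos: [0.5572, 0.3197, 0.1534]
ee_rot: [[0.959, -0.285, 0.002], [-0.285, -0.959, 0.002], [0.002, -0.003, -1.0]]
wrist_force: [1.0, -0.7, 0.5]
gripper_width: 0.876
gripper_force: 0.0
```

```bash
python3 - <<'E'
from h import *
s=r.sense();print(s['tcp_pos'],s['time_s'])
i=cams.camera_info('wrist');p,d=cams.capture('wrist');q,_=cams.capture('scene')
cv2.imwrite('pics/g7.png',np.hstack([p[60:420,120:520],cv2.resize(q[180:330,400:570],(400,360))]))
R['gold']=((15,90,90),(35,255,255))
h=cv2.cvtColor(p,cv2.COLOR_BGR2HSV);print(h[245,314])
k=big(cv2.morphologyEx(mask(p,'gold',(270,190,360,300)),cv2.MORPH_OPEN,np.ones((5,5))))
W=ray(i,k[:,0],.078)[:,:2].astype(np.float32);print(cv2.boundingRect(k),cv2.minEnclosingCircle(W))
E
```

```text
[0.55723136 0.31965637 0.15338678] 26.95
[ 28 140 249]
(282, 207, 70, 73) ((0.5594884157180786, 0.3181794285774231), 0.03183441981673241)
```

View pics/g7.png

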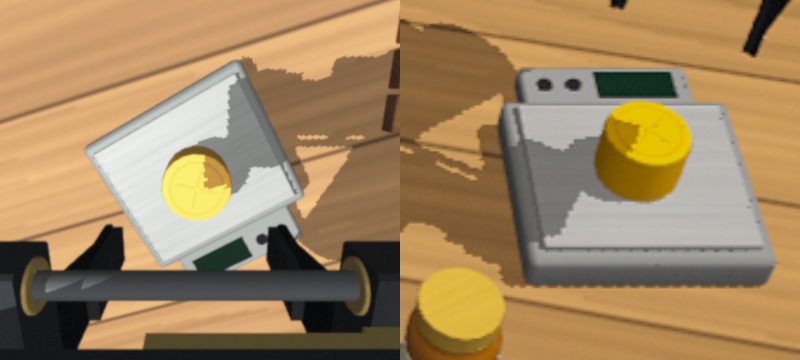

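Gold stands released and upright in the middle of the pan (0.558, 0.318). Back to the side board for the white cheese.

>>> play_rows(
  commands="0.09 -0.5 0 0 0 0;0.09 -0.9 0 0 0 0;0.09 -0.95 0 0 0 0;0.09 -0.95 0 0 0 0;0.09 -0.95 0 0 0 0;0.09 -0.95 0 0 0 0;0.09 -0.95 0 0 0 0;0.09 -0.95 0 0 0 0;0.09 -0.95 0 0 0 0;0.09 -0.95 0 0 0 0;0.09 -0.95 0 0 0 0;0.09 -0.95 0 0 0 0;0.09 -0.95 0 0 0 0;0.09 -0.95 0 0 0 0;0.09 -0.95 0 0 0 0;0.09 -0.95 0 0 0 0;0.09 -0.95 0 0 0 0;0.09 -0.95 0 0 0 0;0.09 -0.95 0 0 0 0;0.09 -0.95 0 0 0 0",
)

```text
time_s: 29.05
tcp_pos: [0.6092, -0.2376, 0.15]
ee_rot: [[0.958, -0.285, -0.003], [-0.285, -0.958, 0.001], [-0.003, 0.0, -1.0]]
wrist_force: [0.8, -0.8, 0.3]
gripper_width: 0.874
gripper_force: 0.0
```

>>> play_rows(
  commands="0.09 -0.95 0 0 0 0;0.09 -0.95 0 0 0 0;0.09 -0.9 0 0 0 0;0.09 -0.5 0 0 0 0;0 -0.1 0 0 0 0;0 0 0 0 0 0;0 0 0 0 0 0",
)

```text
time_s: 29.75
tcp_pos: [0.6213, -0.3368, 0.1515]
ee_rot: [[0.959, -0.284, -0.001], [-0.284, -0.959, 0.0], [-0.001, -0.0, -1.0]]
wrist_force: [0.3, -0.1, 0.7]
gripper_width: 0.875
gripper_force: 0.0
```

```bash
python3 - <<'E'
from h import *
s=r.sense();print(s['tcp_pos'],s['time_s'])
i=cams.camera_info('wrist');p,d=cams.capture('wrist');cv2.imwrite('pics/w8.png',p);np.savez('w8.npz',p=p,d=d,**i)
v,u=np.mgrid[0:330,0:640];z=d[:330]
C=np.stack([u,v,np.ones_like(u)],-1)@np.linalg.inv(i['mtx']).T*z[...,None];W=(C-i['t'])@i['R']
ok=(z>0.1)&(np.abs(W[...,2]-.060)<.004)&(W[...,1]<-.28)
m=cv2.morphologyEx((ok*255).astype(np.uint8),cv2.MORPH_OPEN,np.ones((5,5)))
for k in cv2.findContours(m,cv2.RETR_EXTERNAL,cv2.CHAIN_APPROX_NONE)[0]:
    if cv2.contourArea(k)>300:
        P=ray(i,k[:,0],.060)[:,:2].astype(np.float32);b=cv2.boundingRect(k);print(b,cv2.minEnclosingCircle(P),p[b[1]+b[3]//2,b[0]+b[2]//2])
E
```

```text
[ 0.6213208  -0.33682209  0.15154709] 29.75
(280, 211, 65, 64) ((0.6205688118934631, -0.3342819809913635), 0.029502777382731438) [254 254 253]
```

View pics/w8.png

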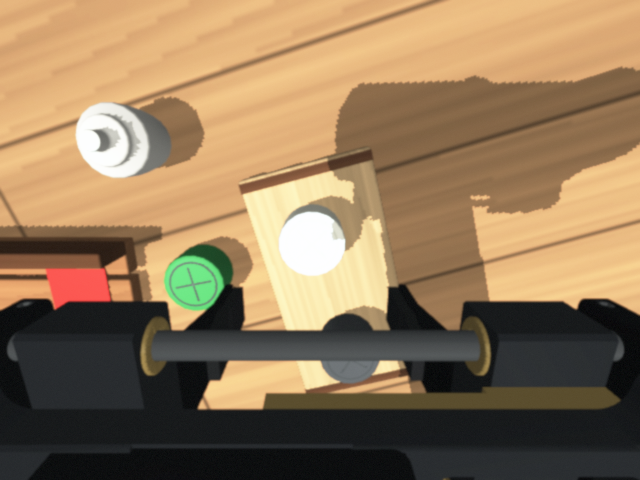

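White is at (312,243), i.e. (0.6205, -0.334), with grey beyond it on the board. Gripping white deep.

>>> play_rows(
  commands="-0.02 0.08 -0.6 0 0 0;0 0 -0.9 0 0 0;0 0 -0.9 0 0 0;0 0 -0.9 0 0 0;0 0 -0.5 0 0 0;0 0 -0.3 0 0 0;0 0 -0.2 0 0 0;0 0 -0.1 0 0 0;0 0 0 0 0 0;0 0 0 0 0 0",
)

```text
time_s: 30.8
tcp_pos: [0.6215, -0.3357, 0.0208]
ee_rot: [[0.959, -0.285, 0.002], [-0.285, -0.959, -0.001], [0.002, 0.0, -1.0]]
wrist_force: [-0.6, 0.8, -0.0]
gripper_width: 0.872
gripper_force: 0.0
```

>>> play_rows(
  commands="0 0 0 0 0 0;0 0 0 0 0 0;0 0 0 0 0 0;0 0 0 0 0 0;0 0 0 0 0 0",
  grip=40,
)

```text
time_s: 31.3
tcp_pos: [0.6211, -0.3354, 0.0202]
ee_rot: [[0.959, -0.285, 0.001], [-0.285, -0.959, -0.0], [0.001, -0.0, -1.0]]
wrist_force: [-0.5, 1.2, 3.0]
gripper_width: 0.673
gripper_force: 30.0
```

>>> play_rows(
  commands="0 0 0.2 0 0 0;0 0 0.4 0 0 0;0 0 0.7 0 0 0;0 0 0.9 0 0 0;0 0 0.9 0 0 0;0 0 0.7 0 0 0;0 0 0 0 0 0;0 0 0 0 0 0",
)

```text
time_s: 32.1
tcp_pos: [0.6206, -0.3353, 0.1338]
ee_rot: [[0.958, -0.285, 0.0], [-0.285, -0.958, 0.001], [0.0, -0.001, -1.0]]
wrist_force: [-0.8, 0.6, -2.1]
gripper_width: 0.673
gripper_force: 30.0
```

>>> play_rows(
  commands="0.05 0.4 0 0 0 0;0.05 0.8 0 0 0 0;0.05 0.95 0 0 0 0;0.05 0.95 0 0 0 0;0.05 0.95 0 0 0 0;0.05 0.95 0 0 0 0;0.05 0.95 0 0 0 0;0.05 0.95 0 0 0 0;0.05 0.95 0 0 0 0;0.05 0.95 0 0 0 0;0.05 0.95 0 0 0 0;0.05 0.95 0 0 0 0;0.05 0.95 0 0 0 0;0.04 0.6 0 0 0 0;0 0.33 0 0 0 0;0 0 0 0 0 0;0 0 0 0 0 0",
)

```text
time_s: 33.8
tcp_pos: [0.6412, 0.0413, 0.1334]
ee_rot: [[0.958, -0.285, -0.001], [-0.285, -0.958, -0.0], [-0.001, 0.001, -1.0]]
wrist_force: [0.4, -0.6, -0.4]
gripper_width: 0.676
gripper_force: 30.0
```

>>> play_rows(
  commands="0 0 -0.5 0 0 0;0 0 -0.8 0 0 0;0 0 -0.8 0 0 0;0 0 -0.6 0 0 0;0 0 -0.4 0 0 0;0 0 -0.2 0 0 0;0 0 -0.1 0 0 0;0 0 -0.05 0 0 0;0 0 0 0 0 0;0 0 0 0 0 0",
)

```text
time_s: 34.8
tcp_pos: [0.6421, 0.0421, 0.0311]
ee_rot: [[0.959, -0.285, 0.001], [-0.285, -0.959, 0.0], [0.001, -0.001, -1.0]]
wrist_force: [-0.5, 0.4, -0.5]
gripper_width: 0.675
gripper_force: 30.0
```

Target z is about 0.024.

>>> play_rows(
  commands="0 0 -0.08 0 0 0;0 0 -0.06 0 0 0;0 0 -0.05 0 0 0;0 0 -0.04 0 0 0;0 0 0 0 0 0;0 0 0 0 0 0",
)

```text
time_s: 35.4
tcp_pos: [0.6416, 0.0419, 0.0242]
ee_rot: [[0.959, -0.285, 0.0], [-0.285, -0.959, -0.0], [0.0, 0.0, -1.0]]
wrist_force: [-2.1, -0.1, 5.7]
gripper_width: 0.673
gripper_force: 30.0
```

>>> play_rows(
  commands="0 0 0 0 0 0;0 0 0 0 0 0;0 0 0 0 0 0;0 0 0 0 0 0;0 0 0.2 0 0 0;0 0 0.5 0 0 0;0 0 1 0 0 0;0 0 1 0 0 0;0 0 1 0 0 0;0 0 0.5 0 0 0;0 0 0 0 0 0",
  grip=76,
)

```text
time_s: 36.5
tcp_pos: [0.6435, 0.0423, 0.153]
ee_rot: [[0.959, -0.284, 0.007], [-0.284, -0.959, 0.001], [0.006, -0.003, -1.0]]
wrist_force: [1.3, 0.7, 0.1]
gripper_width: 0.875
gripper_force: 0.0
```

>>> play_rows(
  commands="-0.2 -0.5 0 0 0 0;-0.35 -0.9 0 0 0 0;-0.35 -0.95 0 0 0 0;-0.35 -0.95 0 0 0 0;-0.35 -0.95 0 0 0 0;-0.35 -0.95 0 0 0 0;-0.35 -0.95 0 0 0 0;-0.35 -0.95 0 0 0 0;-0.35 -0.95 0 0 0 0;-0.35 -0.95 0 0 0 0;-0.35 -0.95 0 0 0 0;-0.35 -0.95 0 0 0 0;-0.35 -0.9 0 0 0 0;-0.3 -0.6 0 0 0 0;-0.15 -0.2 0 0 0 0;0 0 0 0 0 0;0 0 0 0 0 0",
)

```text
time_s: 38.2
tcp_pos: [0.4957, -0.3356, 0.1487]
ee_rot: [[0.959, -0.285, -0.001], [-0.285, -0.959, 0.001], [-0.001, -0.0, -1.0]]
wrist_force: [-0.9, 0.1, -0.2]
gripper_width: 0.873
gripper_force: 0.0
```

```bash
python3 - <<'E'
from h import *
s=r.sense();print(s['tcp_pos'],s['time_s'])
i=cams.camera_info('wrist');p,d=cams.capture('wrist')
v,u=np.mgrid[0:330,0:640];z=d[:330]
C=np.stack([u,v,np.ones_like(u)],-1)@np.linalg.inv(i['mtx']).T*z[...,None];W=(C-i['t'])@i['R']
ok=(z>0.1)&(np.abs(W[...,2]-.060)<.004)&(W[...,1]<-.28)
m=cv2.morphologyEx((ok*255).astype(np.uint8),cv2.MORPH_OPEN,np.ones((5,5)))
for k in cv2.findContours(m,cv2.RETR_EXTERNAL,cv2.CHAIN_APPROX_NONE)[0]:
    if cv2.contourArea(k)>300:
        P=ray(i,k[:,0],.060)[:,:2].astype(np.float32);b=cv2.boundingRect(k);print(b,cv2.minEnclosingCircle(P),p[b[1]+b[3]//2,b[0]+b[2]//2])
E
```

```text
[ 0.49573932 -0.33555208  0.14874367] 38.2
(283, 207, 66, 65) ((0.49760037660598755, -0.33683884143829346), 0.02948508970439434) [110 108 103]
```

>>> play_rows(
  commands="0.06 -0.04 -0.6 0 0 0;0 0 -0.9 0 0 0;0 0 -0.9 0 0 0;0 0 -0.9 0 0 0;0 0 -0.4 0 0 0;0 0 -0.3 0 0 0;0 0 -0.2 0 0 0;0 0 -0.1 0 0 0;0 0 0 0 0 0;0 0 0 0 0 0",
)

```text
time_s: 39.25
tcp_pos: [0.4985, -0.3376, 0.0212]
ee_rot: [[0.959, -0.285, 0.002], [-0.285, -0.959, -0.001], [0.002, 0.0, -1.0]]
wrist_force: [0.7, -0.3, 1.0]
gripper_width: 0.87
gripper_force: 0.0
```

>>> play_rows(
  commands="0 0 0 0 0 0;0 0 0 0 0 0;0 0 0 0 0 0;0 0 0 0 0 0;0 0 0 0 0 0",
  grip=40,
)

```text
time_s: 39.75
tcp_pos: [0.4981, -0.3373, 0.0207]
ee_rot: [[0.959, -0.285, 0.0], [-0.285, -0.959, -0.0], [0.0, 0.0, -1.0]]
wrist_force: [0.6, 1.9, 1.9]
gripper_width: 0.668
gripper_force: 30.0
```

>>> play_rows(
  commands="0 0 0.2 0 0 0;0 0 0.4 0 0 0;0 0 0.7 0 0 0;0 0 0.9 0 0 0;0 0 0.9 0 0 0;0 0 0.7 0 0 0;0 0 0 0 0 0;0 0 0 0 0 0",
)

```text
time_s: 40.55
tcp_pos: [0.4976, -0.3369, 0.1343]
ee_rot: [[0.958, -0.285, 0.0], [-0.285, -0.958, 0.001], [0.0, -0.001, -1.0]]
wrist_force: [0.0, 1.0, -2.0]
gripper_width: 0.676
gripper_force: 30.0
```

>>> play_rows(
  commands="0.2 0.4 0 0 0 0;0.33 0.8 0 0 0 0;0.38 0.95 0 0 0 0;0.38 0.95 0 0 0 0;0.38 0.95 0 0 0 0;0.38 0.95 0 0 0 0;0.38 0.95 0 0 0 0;0.38 0.95 0 0 0 0;0.38 0.95 0 0 0 0;0.25 0.5 0 0 0 0;0.15 0.34 0 0 0 0;0 0 0 0 0 0;0 0 0 0 0 0",
)

```text
time_s: 41.85
tcp_pos: [0.605, -0.0771, 0.1339]
ee_rot: [[0.958, -0.285, -0.001], [-0.285, -0.958, -0.0], [-0.001, 0.001, -1.0]]
wrist_force: [0.3, -0.3, -1.3]
gripper_width: 0.669
gripper_force: 30.0
```

>>> play_rows(
  commands="0 0 -0.5 0 0 0;0 0 -0.8 0 0 0;0 0 -0.8 0 0 0;0 0 -0.6 0 0 0;0 0 -0.4 0 0 0;0 0 -0.2 0 0 0;0 0 -0.1 0 0 0;0 0 -0.05 0 0 0;0 0 0 0 0 0;0 0 0 0 0 0",
)

```text
time_s: 42.85
tcp_pos: [0.6061, -0.0765, 0.0316]
ee_rot: [[0.959, -0.285, 0.001], [-0.285, -0.959, 0.0], [0.001, -0.0, -1.0]]
wrist_force: [-0.8, 0.1, -1.2]
gripper_width: 0.672
gripper_force: 30.0
```

>>> play_rows(
  commands="0 0 -0.08 0 0 0;0 0 -0.06 0 0 0;0 0 -0.05 0 0 0;0 0 -0.04 0 0 0;0 0 0 0 0 0;0 0 0 0 0 0",
)

```text
time_s: 43.45
tcp_pos: [0.6055, -0.0766, 0.0247]
ee_rot: [[0.959, -0.285, 0.0], [-0.285, -0.959, -0.0], [0.0, 0.0, -1.0]]
wrist_force: [-3.1, 0.5, 6.0]
gripper_width: 0.672
gripper_force: 30.0
```

Released next, rise and verify.

>>> play_rows(
  commands="0 0 0 0 0 0;0 0 0 0 0 0;0 0 0 0 0 0;0 0 0 0 0 0;0 0 0.2 0 0 0;0 0 0.5 0 0 0;0 0 1 0 0 0;0 0 1 0 0 0;0 0 1 0 0 0;-0.8 0 0.5 0 0 0;-1 0 0 0 0 0;-1 0 0 0 0 0;-0.5 0 0 0 0 0;0 0 0 0 0 0;0 0 0 0 0 0",
  grip=76,
)

```text
time_s: 44.95
tcp_pos: [0.5073, -0.0766, 0.1507]
ee_rot: [[0.959, -0.285, 0.002], [-0.285, -0.959, -0.0], [0.002, -0.001, -1.0]]
wrist_force: [0.3, -0.3, -0.1]
gripper_width: 0.876
gripper_force: 0.0
```

```bash
python3 - <<'E'
from h import *
s=r.sense();print(s['tcp_pos'],s['time_s'])
i=cams.camera_info('wrist');p,d=cams.capture('wrist')
q,_=cams.capture('scene');cv2.imwrite('pics/end.png',q[100:400,150:600])
v,u=np.mgrid[0:330,0:640];z=d[:330]
C=np.stack([u,v,np.ones_like(u)],-1)@np.linalg.inv(i['mtx']).T*z[...,None];W=(C-i['t'])@i['R']
ok=(z>0.1)&(np.abs(W[...,2]-.064)<.0025)
m=cv2.morphologyEx((ok*255).astype(np.uint8),cv2.MORPH_OPEN,np.ones((7,7)))
for k in cv2.findContours(m,cv2.RETR_EXTERNAL,cv2.CHAIN_APPROX_NONE)[0]:
    if cv2.contourArea(k)>300:
        P=ray(i,k[:,0],.064)[:,:2].astype(np.float32);b=cv2.boundingRect(k);print(b,cv2.minEnclosingCircle(P),p[b[1]+b[3]//2,b[0]+b[2]//2])
for c,b in [('blue',(100,20,420,330)),('red',(100,20,620,330))]:
    k=np.argwhere(cv2.morphologyEx(mask(p,c,b),cv2.MORPH_OPEN,np.ones((3,3))))[:,::-1];print(c,cv2.minAreaRect(ray(i,k,.022)[:,:2].astype(np.float32)))
E
```

```text
[ 0.50727928 -0.07656587  0.15073504] 44.95
(244, 91, 73, 77) ((0.6032884120941162, -0.07699424028396606), 0.029094910249114037) [130 126 120]
(86, 90, 74, 77) ((0.6388382911682129, 0.040530286729335785), 0.029223350808024406) [254 254 253]
blue ((0.6409021019935608, 0.042048562318086624), (0.06050518527626991, 0.09787478297948837), 73.37474060058594)
red ((0.6059234738349915, -0.0768185555934906), (0.06023408845067024, 0.09860123693943024), 73.4235610961914)
```

View pics/end.png

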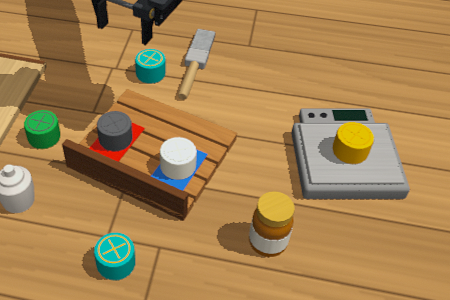

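All three cheeses stand upright in place: white at (178,157), grey at (115,130) and gold at (353,143) in the crop. White and grey are within about 3 mm of their mat centres, and the jar and brush look where they were.

```bash
python3 -c "
from station import r
print(r.finish_job())"
```

```text
the job is handed in; nothing more can be done
None
```

The job is handed in after about 45 s of robot time: gold stands on the middle of the scale pan, white and grey are back on their mats within about 3 mm of centre, and the jar and brush look unmoved; one grip on the gold slipped off without moving it, and the second held.

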